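# Fetch the amber stopper from under the low rack with the reacher

## Task

Using the reacher, and never touching the stopper by hand, reach under the low wire rack, squeeze the trigger just firmly enough to grip the amber stopper without crushing the glass, draw it out from under the sprung strip and stand it upright on the dark disc. Then let the jaws open, back the reacher well clear of the stopper (about 5 cm or more) and leave it standing flat on the bench. Do not barge into the rack, and leave the green stopper and the other things on the bench where they are.

Things in the scene. Friction and masses are not known exactly. Their poses are not given: they have to be found in the camera images.
- reacher: Reacher tool standing flat on the bench, z up, jaws at its +x end. Origin on the bench under the middle of its grip. Aluminium spine 16 mm wide and high; black butt to x = -95 mm, 44 mm wide, 28 mm high; 62 mm wide over the open jaws. 0.27 kg, balanced near the grip. Black fixed grip plate: 36 mm long (x, about 0), 6 mm thick, outer face y = -28 mm, up to z = 100 mm.
- grip (a point): Point to take the reacher from above, between its two grip plates (closing along its y): x = 0, y = 0, z = 75 mm in its frame. 56 mm over both plates; squeezing them closes them by up to 24 mm against a spring: 6 N to start it, 0.3 N more per mm (11.4 N at 18 mm). Held with less than 6 N the jaws stay open; force beyond the spring's goes onto what is in the jaws.
- trigger: The reacher's orange trigger plate (36 mm long, outer face y = +28 mm, z = 30 to 100 mm) with the rod and the jaw it carries, in one piece. It slides to the reacher's -y by the amount squeezed (0 to 24 mm). Origin and axes are those of the reacher while released.
- jaws (a point): Midway between the open jaws: x = 180 mm, y = 0, z = 20 mm in the reacher's frame. Rubber jaws reach to x = 197 mm, 8 mm thick, z = 2 to 38 mm. The gap of 46 mm shrinks by just what the plates close (22 mm at the end); one jaw goes with the fixed plate, one with the trigger. Between them a throat plate, face at x = 165 mm, z = 2 to 28 mm, where an item can be felt.
- rack: Low fixed steel wire rack, 124 mm deep (x), 236 mm wide (y); origin on the bench under its middle. Open mouth: the whole -x side (x = -62 mm) between the corner posts (8 mm thick, y = +-118 mm). The wires of its top lie 78 to 87 mm above the bench; the glass tube on them is for looks.
- strip: Dark strip hanging across the inside of the rack (at x = 24 mm of the rack, 10 mm wide, 220 mm long in y), underside 50 mm above the bench; origin at the rack's origin, moves only up and down. A spring presses it on the tops of the two stoppers with about 5 N in all, so either one needs roughly 4 to 8 N to slide out from under it.
- amber: Wanted stopper: amber-orange glass, upright cylinder 28 mm in diameter, 40 mm high, with a 22 mm knob on top, 50 mm in all, about 60 g; origin at the centre of its underside, z up. Stands in the rack at x = 18 to 30 mm, y = about +45 or -45 mm of the rack. Glass: it takes a squeeze of 16 N from the jaws, no more; below about 4 N it slips from them as it is drawn out.
- green: The other stopper, the same but green, beside the amber one under the rack, about 90 mm away; it stays there.
- disc: Dark round disc, 90 mm in diameter, let into the bench (1 mm proud to look at, no step to feel); origin at its centre.
- file: File with a wooden handle, lying on the bench, 190 mm long.
- knife: Knife with a dark wooden handle, lying on the bench, 220 mm long.
- sleeve: Short green tube standing on end, 26 mm in diameter, 34 mm high.
- beaker: Glass beaker, 60 mm in diameter, 70 mm high.
- paddle: Dark flat paddle with a wooden handle, lying on the bench, 170 mm long.
Things that resemble listed ones, but are neither listed nor needed, are in the scene too. Of the things that look like the amber, take the one that is farthest from the robot's base at the start.

How it is judged:
By the outcome, as a careful person would: the job done as asked, in the order asked, and still so for the second after the job is handed in, with the robot touching nothing.
It also fails if it takes over 64 s, if anything falls off the work surface, if the arm or the gripper's body presses on something with over 40 N, if the wrist force passes 120 N, or if a joint passes its speed limit or range.

## Robot

A 7-joint arm with a two-finger parallel gripper is mounted at the origin on the work surface. World frame = base frame: x ahead of the robot, y to its left, z up, the work surface at z = 0. Lengths are in m, angles in rad, forces in N, time in s.
With the tool pointing down it reaches from about 0.425 to 0.825 m from the base axis. Payload 3.6 kg.
Tool frame: the origin (TCP) lies where the fingers leave the gripper's body, on its centre line; the fingertips stand 73 mm ahead of it and the grasp point (between the pads) lies 54 mm ahead of it; z points along the fingers, y is the line along which they close (so a half turn about z gives the same grasp; the last joint's range is limited). The gripper opens to 85 mm and grips with 20 to 120 N. Pads are 22 mm wide; open, the fingers measure 114 mm over their backs; the gripper's body (76 mm by 85 mm) begins 54 mm behind the grasp point. The pads swing forward as they close: fully open they stand 13 mm farther back than shut.
Start: joints at [-1.353, 0.615, -0.013, 1.423, 0.008, 1.103, -0.04], TCP at [0.158, 0.631, 0.304] pointing down, gripper open.
Joint ranges: [-3.12, 3.12], [-0.3, 2.06], [-1.34, 1.32], [0.26, 2.42], [-1.36, 4.5], [0.01, 1.98], [-2.84, 2.84]. Speed limits (rad/s): [2.79, 2.79, 3.14, 3.14, 3.14, 3.14, 3.14].

## Interface

Orientations are given as a unit quaternion [x, y, z, w].
In Python, from station import arm, snapshot, camera_info, ticket gives the robot as it stands. Calls block until the motion is done:
- arm.movep(position, orientation): joint-space move of the TCP to a pose.
- arm.line_to(position, velocity=0.15, ori=None): straight line of the TCP; ori=None keeps the orientation; velocity is the mean speed in m/s.
- arm.move_j(angles): joint-space move.
- arm.move_gripper(opening, effort=None): opening from 0.0 (shut) to 1.0 (fully open); effort is the grip in N (None keeps the last); returns when the fingers have stopped.
- arm.pause(seconds).
- arm.ik(position, orientation): joint angles nearest the present ones, or None.
- snapshot(name): name is "side" or "top" or "wrist"; returns the picture (400x640x3 uint8, blue, green, red); there is no depth.
- camera_info(name): a dict with "fx", "fy", "cx", "cy" (pixels), "dist_coeffs" ([k1, k2, p1, p2, k3] as OpenCV has them; the pictures are not rectified), "R" (3x3) and "t" (3): a world point X has camera coordinates R X + t; the wrist camera has in their place "T_tool_cam" (4x4, takes a point from camera to tool coordinates, whose origin is the TCP and whose axes are the flange's). Camera axes: x right, y down, z forward; pixel columns grow to the right and rows downward; lengths in m; the calibration is good to about 2 mm. A picture is of the moment at which its call begins: read the wrist's pose just before it. camera_info takes no time and is no camera call.
A pose or a line that the arm cannot do raises arm.MotionError and nothing moves.
- ticket.finish_job(): hands the job in; it is judged then, once.
Readings, each from a call of its own:
- arm.read_time(): time.
- arm.read_joint_positions(): joint angles.
- arm.read_dq(): joint speeds.
- arm.read_effort(): joint torques, N m.
- arm.read_tool_pos(): TCP position.
- arm.read_eef_rot(): TCP orientation.
- arm.read_ft_force(): force on the tool from outside, world axes, zero at the start.
- arm.read_wrist_torque(): the same for the moment, N m.
- arm.read_opening(): opening from 0.0 (shut) to 1.0 (fully open).
- arm.read_finger_force(): force on a finger pad.
Only numpy, scipy, OpenCV 4.12 (cv2) and the standard library are available. Lean on these libraries where they do the work, as an engineer would, in place of code of your own. Each camera call takes 0.05 s, during which the arm holds its last target. There are 200 camera calls.

## Working session

There is one attempt and no reset: what is moved stays moved. The work goes in short steps, each a Python script; the robot and the scene stay as the last script left them, time stands still between calls to the robot, and variables do not carry over. Pictures are saved under pics/ and viewed, at most 11 in all, crops included, and the job is handed in when it is done.

```bash
mkdir -p pics; ls
python3 - <<'E'
from station import *
import cv2,numpy as np
for n in("top","side"):
    cv2.imwrite(f"pics/{n}0.png",snapshot(n)); c=camera_info(n); print(n,{k:np.round(v,4).tolist() for k,v in c.items()if not isinstance(v,str)})
c=camera_info("wrist");print({k:np.round(v,4).tolist() for k,v in c.items()if not isinstance(v,str)})
print(arm.read_time(),arm.read_eef_rot(),arm.read_ft_force())
E
```

```text
pics
top {'fx': 430.8673, 'fy': 430.8673, 'cx': 313.857, 'cy': 200.804, 'dist_coeffs': [-0.1057, 0.0, 0.0, 0.0, 0.0], 'R': [[0.0028, -0.9995, 0.0307], [-0.9806, -0.0087, -0.196], [0.1962, -0.0295, -0.9801]], 't': [-0.0402, 0.5243, 1.0871]}
side {'fx': 386.2819, 'fy': 386.2819, 'cx': 320.1768, 'cy': 196.3626, 'dist_coeffs': [-0.0201, 0.0, 0.0, 0.0, 0.0], 'R': [[0.9616, -0.2741, -0.0139], [-0.161, -0.5223, -0.8374], [0.2222, 0.8075, -0.5464]], 't': [-0.5166, 0.1406, 1.0995]}
{'fx': 280.1136, 'fy': 280.1136, 'cx': 320.2708, 'cy': 202.1121, 'dist_coeffs': [-0.0141, 0.0, 0.0, 0.0, 0.0], 'T_tool_cam': [[-0.0006, -0.9489, -0.3155, 0.0801], [1.0, -0.0006, -0.0001, -0.0011], [-0.0001, -0.3155, 0.9489, -0.0695], [0.0, 0.0, 0.0, 1.0]]}
0.1 [ 1.22058878e-01  9.92522176e-01 -1.16042186e-03 -1.22119391e-04] [-0.25886356  0.39460917 -0.12148928]
```

View pics/top0.png

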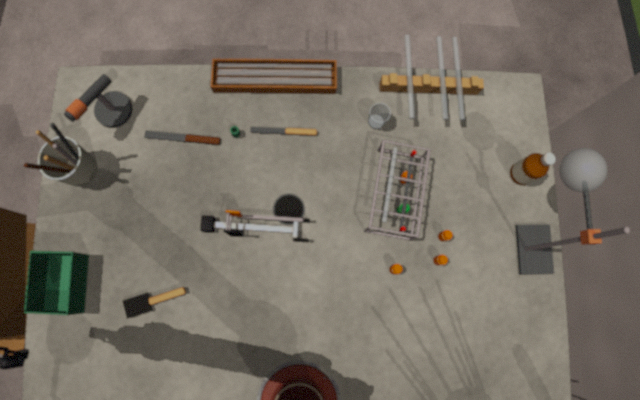

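View pics/side0.png

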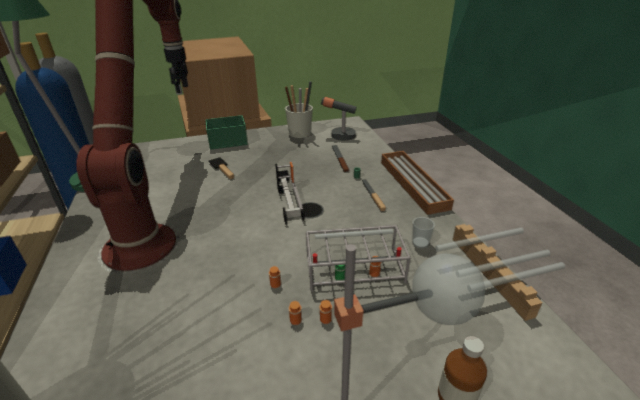

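The top view shows the reacher lying near (255,227) with its jaws toward +u, the disc at (289,207) and the rack around (398,190). Amber-like things are at (405,175) in the rack and at (447,236), (442,260) and (397,269) loose on the bench. The one in the rack is farthest from the base (300,390) and stands under the strip, so it fits. I'll confirm that in an enlarged crop.

```bash
cat > h.py <<'E'
from station import *
import cv2,numpy as np
def ray(n,px):
    c=camera_info(n);K=np.array([[c['fx'],0,c['cx']],[0,c['fy'],c['cy']],[0,0,1]])
    p=cv2.undistortPoints(np.array(px,float).reshape(-1,1,2),K,np.array(c['dist_coeffs'],float)).reshape(-1,2)
    if n=="wrist":
        from scipy.spatial.transform import Rotation as Ro
        T=np.array(c['T_tool_cam']);Rw=Ro.from_quat(arm.read_eef_rot()).as_matrix()
        R=Rw@T[:3,:3];o=Rw@T[:3,3]+np.array(arm.read_tool_pos())
    else:
        R=np.array(c['R']).T;o=-R@np.array(c['t'])
    return o,np.c_[p,np.ones(len(p))]@R.T
def onz(n,px,z):
    o,d=ray(n,px);return o+d*((z-o[2])/d[:,2])[:,None]
def blobs(im,lo,hi,amin=8):
    m=cv2.inRange(cv2.cvtColor(im,cv2.COLOR_BGR2HSV),np.array(lo),np.array(hi))
    k,_,s,c=cv2.connectedComponentsWithStats(m)
    return [(s[i,4],c[i].round(1),s[i,:4]) for i in range(1,k) if s[i,4]>=amin]
E
python3 - <<'E'
from h import *
t=cv2.imread("pics/top0.png");s=cv2.imread("pics/side0.png")
a=cv2.resize(t[125:280,190:465],None,fx=2.9,fy=2.9,interpolation=cv2.INTER_CUBIC)[:,:800]
b=cv2.resize(s[150:310,265:425],None,fx=3.7,fy=3.7,interpolation=cv2.INTER_CUBIC)
cv2.imwrite("pics/ct.png",a);cv2.imwrite("pics/cs.png",b)
for n,im in(("top",t),("side",s)):
    print(n)
    for lo,hi,nm in(((5,170,90),(16,255,255),"or"),((60,90,40),(85,255,255),"gr"),((0,170,90),(4,255,255),'red'),((0,0,0),(180,255,45),"dark")):
        for x in blobs(im,lo,hi,15):
            if x[0]<1500: print(nm,x[0],x[1],x[2],onz(n,[x[1]],0.0 if nm=='dark' else .03)[0].round(3)[:2])
E
```

```text
top
or 18 [234.5  60. ] [226  60  18   1] [0.946 0.195]
or 16 [321.5  61. ] [314  61  16   1] [ 0.946 -0.059]
or 82 [333.4  77.4] [328  61   8  28] [ 0.894 -0.093]
or 102 [231.4  86.1] [212  82  41   6] [0.862 0.2  ]
or 96 [299.7  86.9] [275  86  52   3] [0.862 0.004]
or 138 [ 77.3 108.1] [ 70 101  16  16] [0.796 0.646]
or 128 [201.8 138.9] [186 136  33   7] [0.702 0.275]
or 325 [535.3 165.8] [526 154  22  23] [ 0.637 -0.675]
or 25 [404.1 174.3] [401 172   6   6] [ 0.606 -0.287]
or 38 [235. 213.] [229 211  12   5] [0.494 0.173]
or 68 [443.5 235.9] [439 231  13  10] [ 0.435 -0.389]
or 93 [585.7 236. ] [581 230  14  13] [ 0.434 -0.811]
or 66 [439.3 259.6] [434 255  14  10] [ 0.371 -0.375]
or 34 [393.1 268.8] [390 264   9  10] [ 0.347 -0.248]
gr 57 [234.7 131. ] [231 127   8  10] [0.726 0.184]
gr 31 [399.5 208.1] [397 204   6   8] [ 0.511 -0.271]
gr 27 [407.3 208.1] [406 204   4   9] [ 0.511 -0.292]
red 20 [402.4 228.5] [400 227   6   4] [ 0.455 -0.277]
dark 23 [626.1  20.9] [623  16   7  11] [ 1.176 -1.112]
dark 15 [633.   44.7] [630  41   7   9] [ 1.083 -1.118]
dark 95 [97.4 92.8] [86
[... 2451 characters left out ...]
 67 142  10  30] [-0.332  0.7  ]
dark 472 [101.6 185.9] [ 86 147  37  60] [-0.168  0.393]
dark 96 [216.5 162.6] [209 158  18  11] [0.241 0.449]
dark 116 [280.1 179.2] [276 166  12  28] [0.457 0.248]
dark 30 [ 76.  186.6] [ 71 182  11   9] [-0.258  0.416]
dark 69 [ 26.3 200.4] [ 18 194  18  15] [-0.404  0.367]
dark 238 [310.2 210.1] [301 203  21  17] [0.512 0.027]
dark 29 [285.1 217. ] [284 211   4  13] [0.427 0.014]
dark 559 [161.2 240.1] [134 225  46  38] [0.059 0.008]
dark 897 [ 11.  263.9] [  0 237  27  56] [-0.336  0.019]
dark 141 [114.6 258.1] [106 242  16  30] [-0.061 -0.037]
dark 17 [409.2 300.4] [402 299  16   4] [ 0.643 -0.403]
dark 16 [368.9 310.1] [364 309  12   4] [ 0.54  -0.403]
```

View pics/ct.png

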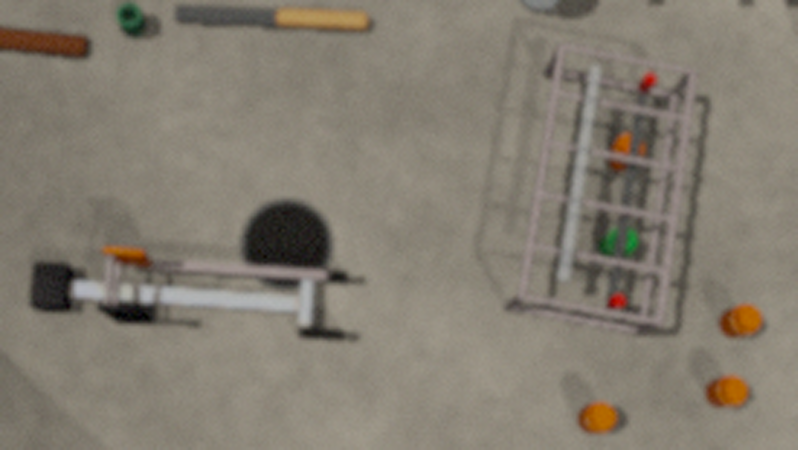

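View pics/cs.png

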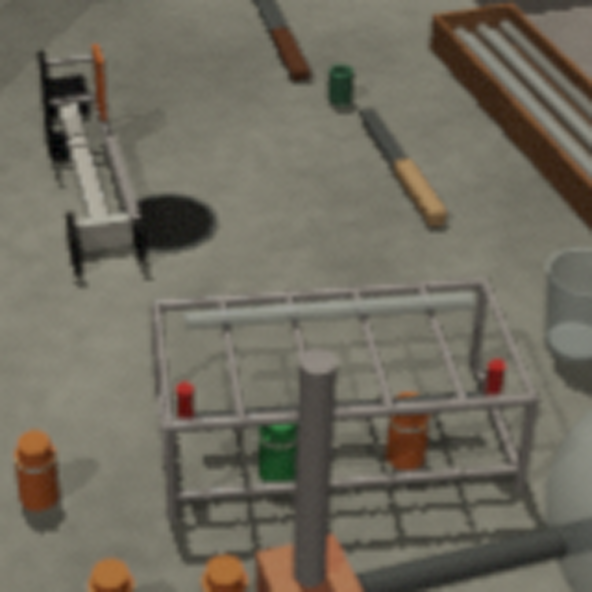

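The crops confirm it. The amber in the rack is at top px (405,175) and side px (375,272), under the strip between the red knobs; the three other ambers stand loose outside the rack. The rack's mouth faces the reacher (+y). Next I compute poses and look at the reacher from above.

```bash
cat >> h.py <<'E'
def q(a): return [np.cos(a/2),np.sin(a/2),0,0]
E
python3 - <<'E'
from h import *
f=lambda P:[(x/2.9+190,y/2.9+125) for x,y in P]
print("spine",onz("top",f([(75,290),(300,302)]),.016).round(3))
print("rack top corners ML,MR,FL,FR",onz("top",f([(560,48),(515,305),(687,77),(657,325)]),.085).round(3))
g=lambda P:[(x/3.7+265,y/3.7+150) for x,y in P]
print("side corners",onz("side",g([(485,287),(157,303),(530,400),(165,425)]),.085).round(3))
print("red top",onz("top",f([(649,80),(618,300)]),.07).round(3),"side",onz("side",g([(496,362),(185,386)]),.085).round(3))
print("amber top",onz("top",f([(630,150)]),.045).round(3),"green",onz("top",f([(620,241)]),.045).round(3))
print("side bottoms",onz("side",g([(408,468),(278,478)]),0).round(3), "tops", onz("side",g([(408,396),(280,420)]),.05).round(3))
print("disc",onz("top",[(288.5,206.5)],0).round(3))
print("trig top z.1",onz("top",f([(105,250),(146,258)]),.1).round(3))
arm.movep([.455,.16,.27],q(np.pi/2)); print(arm.read_time(),arm.read_joint_positions())
p=snapshot("wrist");cv2.imwrite("pics/w1.png",p)
E
```

```text
spine [[0.463 0.226 0.016]
 [0.453 0.017 0.016]]
rack top corners ML,MR,FL,FR [[ 0.681 -0.221  0.085]
 [ 0.443 -0.173  0.085]
 [ 0.655 -0.338  0.085]
 [ 0.426 -0.3    0.085]]
side corners [[ 0.679 -0.234  0.085]
 [ 0.452 -0.183  0.085]
 [ 0.656 -0.35   0.085]
 [ 0.426 -0.305  0.085]]
red top [[ 0.656 -0.306  0.07 ]
 [ 0.45  -0.269  0.07 ]] side [[ 0.652 -0.31   0.085]
 [ 0.448 -0.273  0.085]]
amber top [[ 0.595 -0.292  0.045]] green [[ 0.508 -0.279  0.045]]
side bottoms [[ 0.596 -0.306  0.   ]
 [ 0.507 -0.289  0.   ]] tops [[ 0.6   -0.289  0.05 ]
 [ 0.509 -0.286  0.05 ]]
disc [[0.518 0.031 0.   ]]
trig top z.1 [[0.486 0.185 0.1  ]
 [0.48  0.149 0.1  ]]
2.1083 [-0.66728337  0.42219444  0.39639428  1.94730306 -0.22048553  0.81347231
 -0.14677624]
```

View pics/w1.png

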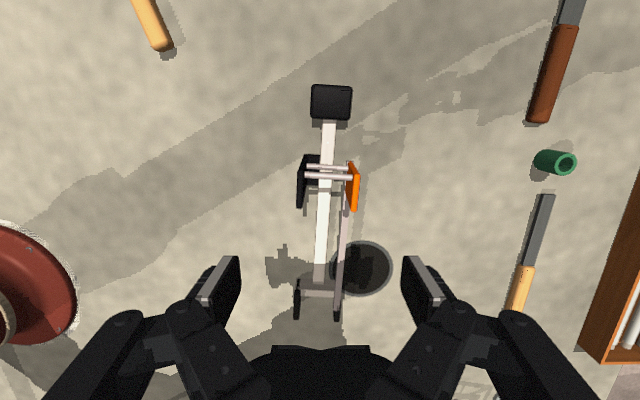

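The wrist view shows the reacher centred. The butt is at (331,102), the orange trigger's top edge runs about (360,174)–(357,211), the black plate's outer edge is at (297,172..209), and the jaws are at about (318,300). The plates are free from above. I'll turn these into points.

Run:
```python
from h import *
print("spine",onz("wrist",[(328.5,125),(319.5,280)],.016).round(4))
print("orange",onz("wrist",[(360,174),(357,211)],.1).round(4))
p=cv2.imread("pics/w1.png")
m=cv2.inRange(cv2.cvtColor(p,cv2.COLOR_BGR2HSV),(8,150,90),(18,255,255))[140:225,335:375]
for r in (158,163,168,172,176,185,195,205,209,212,215):
    x=np.flatnonzero(m[r-140]);print(r,x[[0,-1]]+335 if len(x) else None)
g=cv2.cvtColor(p,cv2.COLOR_BGR2GRAY)
for r in (160,175,190,200,207): print(r,np.flatnonzero(g[r,285:315]<45)[[0,-1]]+285)
print("black",onz("wrist",[(297,172),(297,208)],.1).round(4), "butt rear z.028",onz("wrist",[(312,86),(351,88)],.028).round(4), "jaw tips z.038", onz("wrist",[(297,318),(337,320)],.038).round(4))
```

```text
spine [[0.4646 0.2246 0.016 ]
 [0.4548 0.0239 0.016 ]]
orange [[0.4901 0.1877 0.1   ]
 [0.489  0.1533 0.1   ]]
158 None
163 [348 352]
168 [349 355]
172 [347 357]
176 [353 360]
185 [346 358]
195 [346 357]
205 [349 356]
209 [351 356]
212 None
215 None
160 [302 314]
175 [297 303]
190 [297 304]
200 [296 302]
207 [297 300]
black [[0.4352 0.1893 0.1   ]
 [0.4344 0.1561 0.1   ]] butt rear z.028 [[0.4468 0.2642 0.028 ]
 [0.4871 0.2623 0.028 ]] jaw tips z.038 [[ 0.4253 -0.0197  0.038 ]
 [ 0.4781 -0.0228  0.038 ]]
```

Check: plate midpoint (0.462,0.171), heading about −92.8°. Butt and jaw-tip distances of about 92 and 193 mm match the 95 and 197 mm given. Going to grip it lightly.

Run:
```python
from h import *
a=np.radians(87.2)
arm.movep([.462,.171,.2],q(a)); arm.line_to([.462,.171,.127],.1)
print(arm.read_time(),np.round(arm.read_ft_force(),2))
for o in(.72,.67,.64,.62):
    arm.move_gripper(o,20); print(o,arm.read_opening(),arm.read_finger_force(),np.round(arm.read_ft_force(),2),arm.read_time())
cv2.imwrite("pics/w2.png",snapshot("wrist"))
```

```text
3.425 [-0.6   0.59  0.19]
0.72 0.7215477135400009 0.0 [-0.1   0.11  0.07] 3.7917
0.67 0.6642182121990574 0.3775139059871435 [-0.69  0.08  0.81] 4.0167
0.64 0.6396455340727127 7.996939793229103 [-3.12  0.12  5.81] 4.2333
0.62 0.6257698114817202 9.14773017168045 [-5.1  -0.77  8.21] 4.45
```

View pics/w2.png

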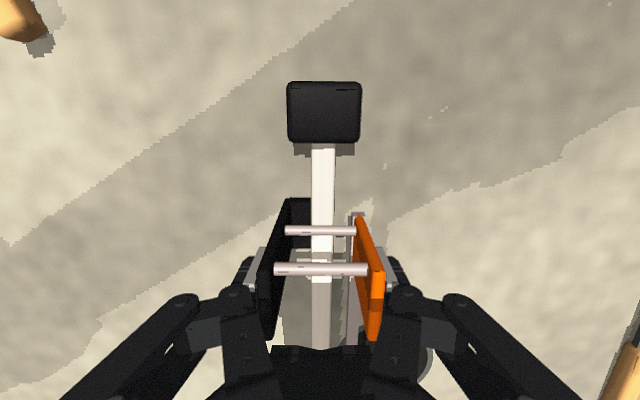

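The view shows the plates between the pads, black at about (275,270) and orange at (372,280). Finger force is 9 N, so the jaws are nearly open. I relieve the downward press and slide the reacher to just before the mouth.

Run:
```python
from h import *
P=np.array(arm.read_tool_pos());print(P.round(4))
arm.line_to([.462,.171,.1295],.05); print(np.round(arm.read_ft_force(),2),arm.read_opening(),arm.read_finger_force())
arm.line_to([.624,.012,.1295],.12,q(np.radians(85))); print(np.round(arm.read_ft_force(),2),np.round(arm.read_wrist_torque(),2),arm.read_opening(),arm.read_finger_force(),arm.read_tool_pos(),arm.read_time())
cv2.imwrite("pics/w3.png",snapshot("wrist"));t=snapshot("top");s=snapshot("side");cv2.imwrite("pics/t3f.png",t);cv2.imwrite("pics/s3f.png",s)
a=cv2.resize(t[120:250,240:440],None,fx=2,fy=2);b=cv2.resize(s[165:305,260:420],None,fx=2.2,fy=2.2)
h=max(a.shape[0],b.shape[0]);pad=lambda i:cv2.copyMakeBorder(i,0,h-i.shape[0],0,0,0)
cv2.imwrite("pics/m3.png",np.hstack([pad(a),pad(b)]))
```

```text
[0.4605 0.1711 0.1273]
[-0.41 -0.07 -2.97] 0.6208546938717042 6.871832683682442
[-0.41  0.13 -3.57] [-0.04 -0.    0.01] 0.6234921247754585 6.875040158629417 [0.62360802 0.01281915 0.12944792] 6.7917
```

View pics/m3.png

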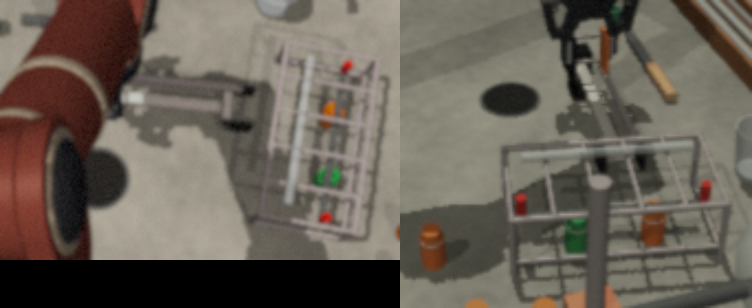

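The montage shows the reacher just short of the mouth. Jaw tips are at top crop (250,90) and (245,125), with the amber at (330,112). I measure the jaw-to-amber alignment.

Run:
```python
from h import *
f=lambda P:[(x/2+240,y/2+120) for x,y in P]
print("tips",onz("top",f([(252,90),(250,126)]),.038).round(4))
g=lambda P:[(x/2.2+260,y/2.2+165) for x,y in [(u-400,v) for u,v in P]]
print("side tips",onz("side",g([(603,168),(645,162)]),.02).round(4))
T=np.array(arm.read_tool_pos())[:2];u=np.array([np.cos(np.radians(-95)),np.sin(np.radians(-95))])
print("pred tip",T+.197*u,"amber off line", np.cross(u,np.array([.598,-.291])-T), "along",(np.array([.598,-.291])-T)@u)
t=cv2.imread("pics/t3f.png")
d=blobs(t[140:200,335:375],(0,0,0),(180,255,50),8); print(d)
```

```text
tips [[ 0.6288 -0.1803  0.038 ]
 [ 0.5779 -0.1764  0.038 ]]
side tips [[ 0.5787 -0.1804  0.02  ]
 [ 0.6338 -0.1847  0.02  ]]
pred tip [ 0.60660478 -0.18374809] amber off line 0.0007755884132907252 along 0.3045937414225498
[(np.int32(27), array([28.6, 25.1]), array([25, 23,  7,  5], dtype=int32)), (np.int32(55), array([23.9, 42.6]), array([17, 40, 14,  6], dtype=int32))]<stdin>:7: DeprecationWarning: Arrays of 2-dimensional vectors are deprecated. Use arrays of 3-dimensional vectors instead. (deprecated in NumPy 2.0)
```

Alignment is good: predicted and seen tips agree within about 3 mm, and the amber lies 1 mm off the line. Advancing now, slowly at the end, feeling for the throat plate.

Run:
```python
from h import *
u=np.array([np.cos(np.radians(-95)),np.sin(np.radians(-95)),0]);A=np.array([.598,-.291,0])
z=np.array([0,0,.1293]);B=A+z
arm.line_to(B-.188*u,.08); f0=np.array(arm.read_ft_force());print(f0.round(2),arm.read_time())
for s in np.arange(.186,.173,-.0015):
    arm.line_to(B-s*u,.02); f=np.array(arm.read_ft_force()); print(round(s,4),(f-f0).round(2))
    if abs((f-f0)@u)>1.2: break
print(arm.read_time(),arm.read_tool_pos(),arm.read_opening(),arm.read_finger_force())
t=snapshot("top");s=snapshot("side");cv2.imwrite("pics/t4f.png",t);cv2.imwrite("pics/s4f.png",s)
a=cv2.resize(t[150:240,340:440],None,fx=3.8,fy=3.8,interpolation=2);b=cv2.resize(s[220:310,320:420],None,fx=3.8,fy=3.8,interpolation=2)
cv2.imwrite("pics/m4.png",np.hstack([a,b]))
```

```text
[-0.73 -0.57 -3.45] 8.5417
0.186 [-0.33  0.6   0.08]
0.1845 [ 0.85  0.23 -0.17]
0.183 [ 0.41  1.52 -0.01]
9.2917 [ 0.61392111 -0.10894911  0.1293269 ] 0.6178572226541879 6.872904226183891
```

View pics/m4.png

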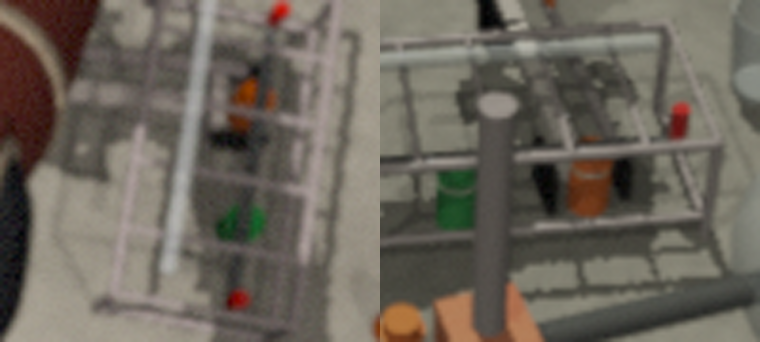

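The amber at (590,180) in the right panel sits between the jaws at (545,185) and (625,180), and contact is felt. Now squeezing in steps, raising slightly to cancel the pads' forward swing.

Run:
```python
from h import *
P=np.array(arm.read_tool_pos());P0=P.copy()
for o in(.58,.54,.50,.48,.465,.45,.43,.41):
    arm.move_gripper(o,20); f=np.array(arm.read_ft_force()); ff=arm.read_finger_force();r=arm.read_opening()
    print(o,round(r,3),round(ff,2),f.round(2))
    if ff>17: break
    if f[2]>0:
        P[2]+=.0008; arm.line_to(P,.03)
f=np.array(arm.read_ft_force());print(P-P0,f.round(2),arm.read_finger_force(),arm.read_time())
```

```text
0.58 0.582 7.88 [-0.12  0.48 -3.49]
0.54 0.542 8.9 [ 0.49  0.3  -2.72]
0.5 0.497 10.07 [ 0.95 -0.5  -3.15]
0.48 0.484 10.79 [ 0.26  0.21 -2.2 ]
0.465 0.466 11.55 [ 0.3  -1.05 -2.65]
0.45 0.454 12.51 [ 1.27 -0.12 -0.51]
0.43 0.437 20.8 [-0.17 -0.81  2.25]
[0. 0. 0.] [-0.17 -0.81  2.25] 20.801430344581604 10.9083
```

Run:
```python
from h import *
arm.move_gripper(.40,20);print(arm.read_opening(),arm.read_finger_force())
u=np.array([np.cos(np.radians(-95)),np.sin(np.radians(-95)),0]);P=np.array(arm.read_tool_pos());P[2]=.1297
for d in(.004,.012,.025,.05,.13):
    arm.line_to(P-d*u,.03 if d<.06 else .08); print(d,np.round(arm.read_ft_force(),2),round(arm.read_opening(),3),round(arm.read_finger_force(),2))
print(arm.read_time(),arm.read_tool_pos())
t=snapshot("top");s=snapshot("side");cv2.imwrite("pics/t5f.png",t);cv2.imwrite("pics/s5f.png",s)
a=cv2.resize(t[130:260,270:430],None,fx=2.4,fy=2.4,interpolation=2);b=cv2.resize(s[180:310,265:425],None,fx=2.4,fy=2.4,interpolation=2)
cv2.imwrite("pics/m5.png",np.hstack([a,b]))
```

```text
0.4379306392290948 21.073253452777863
0.004 [-0.38 -2.91  0.64] 0.439 19.97
0.012 [-0.44 -4.18  1.88] 0.431 19.83
0.025 [0.13 0.22 4.21] 0.437 20.23
0.05 [-0.13 -2.37  3.51] 0.438 20.27
0.13 [ 0.03 -1.91  5.33] 0.437 20.34
14.5417 [0.62568073 0.02294383 0.12978109]
```

View pics/m5.png

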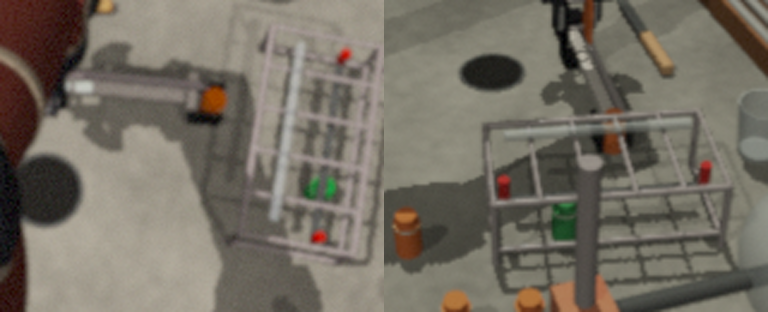

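The amber is out and held in the jaws, at (214,98) in the left panel, with the green still in the rack at (322,187). Sliding on to the disc and checking from above.

Run:
```python
from h import *
T=np.array(arm.read_tool_pos())
S=onz("top",[(214/2.4+270,98/2.4+130)],.048)[0];off=S-T;print("stopper",S.round(4),"off",off[:2].round(4))
u=np.array([np.cos(np.radians(-95)),np.sin(np.radians(-95))]);o2=.179*u;print("pred",o2)
G=np.array([.518,.031])-(o2+off[:2])/2
arm.line_to([*G,.1299],.1);print(np.round(arm.read_ft_force(),2),arm.read_opening(),arm.read_finger_force(),arm.read_time(),arm.read_tool_pos())
t=snapshot("top");s=snapshot("side");cv2.imwrite("pics/t6f.png",t);cv2.imwrite("pics/s6f.png",s)
for n,i in(("top",t),("side",s)):
    for x in blobs(i,(5,170,70),(18,255,255),10):print(n,x[0],x[1],x[2],onz(n,[x[1]],.04)[0].round(3)[:2])
a=cv2.resize(t[150:260,230:330],None,fx=3.6,fy=3.6,interpolation=2);b=cv2.resize(s[140:250,260:360],None,fx=3.6,fy=3.6,interpolation=2)
cv2.imwrite("pics/m6.png",np.hstack([a,b]))
```

```text
stopper [ 0.6092 -0.1597  0.048 ] off [-0.0165 -0.1827]
pred [-0.01560088 -0.17831885]
[ 1.29 -1.31  2.29] 0.43881104697457934 20.190329253673553 16.9083 [0.53388203 0.21143714 0.12974804]
top 64 [228.   60.8] [213  60  35   5] [0.937 0.212]
top 473 [298.9  79.8] [249  60  87  33] [0.879 0.006]
top 18 [213.9  69.8] [213  66   4   9] [0.908 0.251]
top 178 [230.9  86.3] [212  75  45  17] [0.857 0.199]
top 97 [ 78.5 109.5] [ 72 102  14  16] [0.787 0.637]
top 145 [202.  139.3] [186 136  33   8] [0.697 0.272]
top 10 [166.3 156.3] [165 154   4   6] [0.648 0.367]
top 403 [534.1 166.4] [523 154  25  24] [ 0.633 -0.666]
top 12 [179.7 162.1] [177 159   7   7] [0.631 0.329]
top 11 [168.5 166. ] [167 163   5   7] [0.62  0.359]
top 10 [162.6 180.5] [160 179   6   5] [0.579 0.372]
top 13 [159.2 192.5] [156 191   8   4] [0.546 0.379]
top 111 [289.6 204. ] [284 198  12  12] [0.518 0.027]
top 14 [147.4 218.7] [146 215   4   9] [0.474 0.406]
top 99 [445.3 235.3] [439 231  13   9] [ 0.436 -0.391]
top 65 [584.9 236.9] [581 231   9  12] [ 0.43  -0.801]
top 14 [ 95.  250.8] [ 90 249  10   5] [0.387 0.543]
[... 1399 characters left out ...]
0.8] [236 376   6  11] [0.065 0.15 ]
top 11 [221.5 390.5] [218 389   8   4] [0.04  0.193]
top 15 [238.6 395. ] [235 394   9   4] [0.03  0.149]
side 26 [306.9 164. ] [306 156   3  17] [0.561 0.259]
side 36 [311.5 198.6] [308 196   8   6] [0.518 0.032]
side 62 [311.8 207.5] [308 203   8  10] [ 0.507 -0.016]
side 56 [273.9 271.8] [270 268   9   8] [ 0.346 -0.256]
side 79 [275.  281.9] [270 277  10  11] [ 0.343 -0.291]
side 46 [325.5 307.7] [321 305  10   6] [ 0.436 -0.4  ]
side 40 [294.6 309. ] [290 307  10   5] [ 0.37  -0.384]
side 89 [325.5 317.5] [321 313  10  10] [ 0.428 -0.426]
side 91 [295.2 318.4] [290 314  11  10] [ 0.365 -0.41 ]
side 1077 [465.3 370.3] [446 349  40  42] [ 0.645 -0.619]
```

View pics/m6.png

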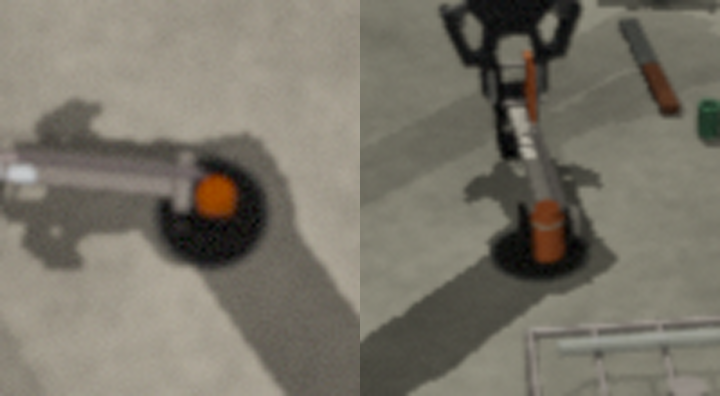

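The stopper stands upright on the disc at (0.518, 0.029), within 2 mm of the disc centre. Releasing and backing off.

Run:
```python
from h import *
P=np.array(arm.read_tool_pos());u=np.array([np.cos(np.radians(-95)),np.sin(np.radians(-95)),0])
for o in(.46,.5,.55,.60,.63):
    arm.move_gripper(o,20)
    print(o,round(arm.read_finger_force(),2),np.round(arm.read_ft_force(),2))
arm.line_to(P-.03*u,.04); arm.line_to(P-.12*u,.1); Q=np.array(arm.read_tool_pos())
for k in range(8):
    if arm.read_ft_force()[2]>1: break
    Q[2]-=.0007; arm.line_to(Q,.02)
print(k,Q,np.round(arm.read_ft_force(),2))
for o in(.65,.68,.75,1): arm.move_gripper(o,20)
print(np.round(arm.read_ft_force(),2))
arm.line_to(Q+[0,0,.1],.08); arm.line_to(Q+[0,0,.17],.2)
print(arm.read_time())
t=snapshot("top");s=snapshot("side");w=snapshot("wrist")
a=cv2.resize(t[120:280,180:440],None,fx=1.5,fy=1.5,interpolation=2);b=cv2.resize(s[130:290,260:420],None,fx=2.4,fy=2.4,interpolation=2)
h=400;pad=lambda i:cv2.copyMakeBorder(i,0,h-i.shape[0],0,0,0)
cv2.imwrite("pics/m7.png",np.hstack([pad(a),pad(b)]));cv2.imwrite("pics/w7.png",w)
for x in blobs(t[190:215,270:310],(5,170,70),(18,255,255),20):print(x[0],onz("top",[x[1]+[270,190]],.04)[0].round(3)[:2])
```

```text
0.46 10.49 [ 0.86 -1.16  0.24]
0.5 9.98 [ 0.58  0.91 -3.79]
0.55 8.65 [-0.06  0.4  -3.13]
0.6 7.38 [ 0.78  0.19 -3.03]
0.63 6.62 [ 0.25 -0.28 -2.39]
5 [0.54456605 0.3296527  0.12622094] [-2.55 -1.3   5.14]
[-0.46  0.83  0.03]
24.225
130 [0.517 0.027]
```

View pics/m7.png

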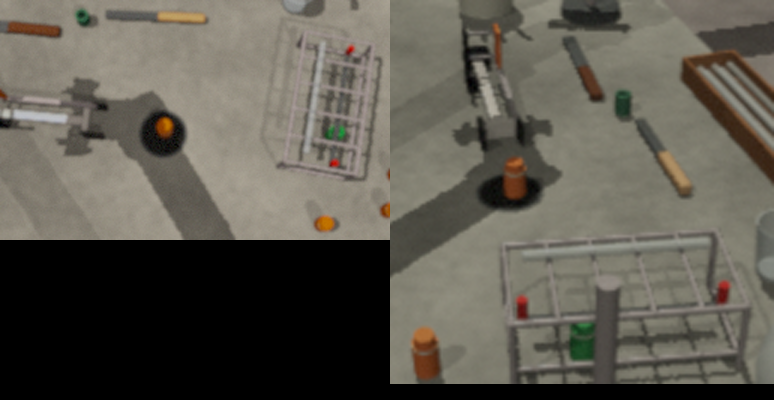

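The amber stands upright on the disc, at (514,178) in the right panel. The reacher stands on the bench with its jaws open about 9 cm away, and the green and the other things are where they were.

```bash
python3 -c "
from station import *
print(ticket.finish_job())"
```

```text
the job is handed in; nothing more can be done
None
```

The job is handed in: the amber stopper stands upright on the disc within about 4 mm of its centre, and the reacher stands open on the bench about 9 cm away; it took about 24 s, and the green stopper and other things look unmoved in the last pictures.

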